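# Fit a new return-filter element and lock its cover

## Task

The press's hydraulic power unit is open for a filter change. Lower the new filter element, which stands on the bench, fully into the filter bowl without dropping it, then put the domed cover over it, feel gently for the two gaps in the collar, and twist the cover clockwise until it is pulled down tight against its stop, without forcing it. Let go, and do not disturb the other things on the bench.

Things in the scene. Friction and masses are not known exactly. Their poses are not given: they have to be found in the camera images.
- unit: Grey hydraulic power unit, fixed: steel tank 260 (x) x 420 (y) x 125 mm high, electric motor (top 295 mm above the bench) at its +y end, open filter bowl in the lid near its -y end. Origin: under its centre; turned up to 0.2 rad.
- filter (a point): Point on the filter's upright axis at lid height (125 mm up); axes are the tank's. Round the axis: collar tube, radius 27 to 33, rim 26 mm above this point; flat-topped flange out to radius 41, level with the rim, with two gaps facing each other, 10 mm wide; sprung seal ring, radius 42.5 to 50, top 8 mm above this point (yields from 6 N; 16 N at 2.5 mm down).
- rim (a point): Centre of the filter bowl's mouth, on the rim (151 mm up). The bore is 54 mm wide and 72 mm deep from here, flat bottom. The line through the two gaps in the flange lies within 0.35 rad of the tank's x axis, a different angle each time: it is not measured, but can be seen from above, or felt when the cover is turned lightly on the flange and drops 13 mm.
- element: New filter element, 80 to 160 g, standing on the bench: pleated white paper cartridge, 49 mm wide, 62 mm high, foot chamfered, black end caps, on top a black pull tab. Origin: centre of its underside. Seated, its origin lies 46 mm below filter and the tab stands 16 mm above the rim.
- tab (a point): Top of the element's pull tab, 88 mm above its underside: tab 30 mm long (element's x), 10 mm thick (y), 26 mm high; pinch it across y.
- cover: Loose bell-shaped aluminium cover, 0.32 to 0.5 kg, standing on its open skirt: 98 mm wide, 49 mm high, skirt inside radius 44.5, bar grip on top. Two steel lugs, 6 mm wide and 6 mm high, point inwards from the skirt, 8.5 mm above its edge, inner ends at radius 36, in line with the bar (x axis), rivet heads seen outside. Origin: centre of the skirt's lower edge.
- bar (a point): Top of the cover's bar grip, 73 mm above the skirt's edge: bar 60 mm long (cover's x), 14 mm thick (y), 24 mm high; pinch it across y. Cover origin above the lid: 21 mm with lugs on the flange, 8 mm dropped through the gaps; turned clockwise (from above) the lugs pass under ramps from 0.25 rad on, drawn down to 5.6 mm at a hard stop at 0.77 rad. Turning takes under 0.4 N m till the stop.
- spent: Old filter element like the new one, lying on its side in the steel drip tray left of the robot; leave it. Origin: underside, mid-length.
- wrench: Steel spanner, 170 mm, lying on the bench on the right; leave it.
- carton: Cardboard carton 60 x 60 x 85 mm high, on the bench; leave it.
- beaker: White plastic cup, 72 mm wide, 90 mm high; leave it.
- bottle: Clear bottle with a blue cap, 200 mm high; leave it.
- hammer: Hammer with a wooden handle, 300 mm, lying on the bench left of the power unit; leave it.
Things that resemble listed ones, but are neither listed nor needed, are in the scene too. What is meant by the cover is not brown, and is the larger of those in its own colour.

How it is judged:
By the outcome, as a careful person would: the job done as asked, in the order asked, and still so for the second after the job is handed in, with the robot touching nothing.
It also fails if it takes over 72 s, if anything falls off the work surface, if the arm or the gripper's body presses on something with over 40 N, if the wrist force passes 120 N, or if a joint passes its speed limit or range.

## Robot

A 7-joint arm with a two-finger parallel gripper is mounted at the origin on the work surface. World frame = base frame: x ahead of the robot, y to its left, z up, the work surface at z = 0. Lengths are in m, angles in rad, forces in N, time in s.
With the tool pointing down it reaches from about 0.425 to 0.925 m from the base axis. Payload 6.8 kg.
Tool frame: the origin (TCP) lies midway between the tips of the shut fingers; the grasp point (between the pads) lies r.grip_point_offset behind it (r.grip_point_offset is the distance from the TCP to the grasp point, in m); z points along the fingers, y is the line along which they close (so a half turn about z gives the same grasp; the last joint's range is limited). The gripper opens to 85 mm and grips with 20 to 120 N. Pads are 22 mm wide; open, the fingers measure 114 mm over their backs; the gripper's body (76 mm by 85 mm) begins 54 mm behind the grasp point. The pads swing forward as they close: fully open they stand 13 mm farther back than shut.
Start: joints at [-1.267, 0.477, 0.022, 1.555, -0.011, 1.109, -0.083], TCP at [0.27, 0.619, 0.208] pointing down, gripper open.
Joint ranges: [-2.96, 2.96], [-0.34, 2.1], [-1.41, 1.46], [0.24, 2.44], [-1.37, 4.51], [0.17, 1.92], [-2.96, 2.96]. Speed limits (rad/s): [2.39, 2.39, 3.14, 3.14, 3.14, 3.14, 3.14].

## Interface

Orientations are given as a rotation vector (axis times angle).
In Python, from bench import r gives the robot as it stands. The module is installed in compiled form; this text tells all that it offers.
- The arm moves only by the shell command python3 -m crank 'ROWS' [FORCE]. ROWS is JSON, a list of rows, each a list of 5 numbers: the shift along the world's x, y, z in units of 200 mm (1.0 is 200 mm), then the turn about the world's z in units of 45 degrees (1.0 is 45 degrees), then the opening, from -1 (shut) to 1 (fully open). In form: [[dx, dy, dz, turn, jaw], ...]. A call has 1 to 8 rows; each row shifts and turns the commanded pose from where the row before left it; what a row does not reach is not made up. A row lasts 1/12 s, in which the tool goes at most 41.7 mm and 7.16 degrees, less where a joint would pass 70% of its speed; a pose out of reach is approached as far as the arm can. A call with a number of a shift or a turn outside -1 to 1 is refused whole. A call with a gripper value outside its range is refused whole. The fingers move at their own pace and stop on an object; FORCE is the grip in N (left out, the last holds). Time passes only in rows, so rows that do not move let the fingers close. It gives the time, the measured TCP pose, the force, the opening and the grip force at its end, in the units of the state.
- r.get_obs(): the state, without advancing time (a new reading comes with each control period).
- r.grab_frame(name): name is "scene" or "side" or "wrist"; returns the picture (420x560x3 uint8, blue, green, red); there is no depth.
- r.camera_model(name): a dict with "fx", "fy", "cx", "cy" (pixels), "distortion" ([k1, k2, p1, p2, k3] as OpenCV has them; the pictures are not rectified), "R" (3x3) and "t" (3): a world point X has camera coordinates R X + t. Camera axes: x right, y down, z forward; pixel columns grow to the right and rows downward; lengths in m; the calibration is good to about 2 mm. A picture is of the moment at which its call begins: read the wrist's pose just before it. camera_model takes no time and is no camera call; for the wrist camera it gives the pose at the moment of the call.
- r.hand_in(): hands the job in; it is judged then, once.
The state is a dict: "clock": time; "joints": joint angles; "qvel": joint speeds; "tau": joint torques, N m; "tcp_pos": TCP position; "orientation": TCP orientation; "contact_force": force on the tool from outside, world axes, zero at the start; "moment": the same for the moment, N m; "grip_width": finger opening in m; "gripper_force": force on a finger pad.
Only numpy, scipy, OpenCV 4.12 (cv2) and the standard library are available. Lean on these libraries where they do the work, as an engineer would, in place of code of your own. Each camera call takes 0.05 s, during which the arm holds its last target. There are 200 camera calls.

## Working session

There is one attempt and no reset: what is moved stays moved. The work goes in short steps, Python scripts to look and compute and a shell command to move; the robot and the scene stay as the last step left them, time stands still between calls to the robot, and variables do not carry over. Pictures are saved under pics/ and viewed, at most 10 in all, crops included, and the job is handed in when it is done.

```bash
mkdir -p pics; cat > h.py <<'E'
import numpy as np, cv2, json
from bench import r
def K(c): return np.array([[c["fx"],0,c["cx"]],[0,c["fy"],c["cy"]],[0,0,1.]])
def grab(name,fn):
    c=r.camera_model(name); im=r.grab_frame(name); cv2.imwrite(f"pics/{fn}.png",im)
    json.dump({k:np.array(v).tolist() for k,v in c.items()},open(f"pics/{fn}.json","w")); return im
def cam(fn): return {k:np.array(v) for k,v in json.load(open(f"pics/{fn}.json")).items()}
def ray(fn,uv):
    c=cam(fn); p=cv2.undistortPoints(np.array([[uv]],float),K(c),c["distortion"])[0,0]
    d=c["R"].T@np.array([p[0],p[1],1]); return -c["R"].T@c["t"], d/np.linalg.norm(d)
def atz(fn,uv,z):
    o,d=ray(fn,uv); return o+d*(z-o[2])/d[2]
def tri(*obs):
    A=np.zeros((3,3));b=np.zeros(3);R=[ray(*o) for o in obs]
    for o,d in R: P=np.eye(3)-np.outer(d,d);A+=P;b+=P@o
    X=np.linalg.solve(A,b); return X.round(4),[round(float(np.linalg.norm((np.eye(3)-np.outer(d,d))@(X-o)))*1000,1) for o,d in R]
def proj(fn,X):
    c=cam(fn); return cv2.projectPoints(np.array(X,float).reshape(-1,1,3),cv2.Rodrigues(c["R"])[0],c["t"],K(c),c["distortion"])[0][:,0].round(1)
E
python3 - <<'E'
from h import *
a=grab("scene","a_scene");b=grab("side","a_side");c=grab("wrist","a_wrist")
m=np.zeros((600,800,3),np.uint8)
m[:300,:400]=cv2.resize(a,(400,300));m[:300,400:]=cv2.resize(b,(400,300));m[300:,:400]=cv2.resize(c,(400,300))
cv2.imwrite("pics/m1.png",m)
cv2.imwrite("pics/s2.png",cv2.resize(a,(800,600)))
for n in("a_scene","a_side","a_wrist"):
    C=cam(n);print(n,(-C["R"].T@C["t"]).round(3),C["R"][2].round(2))
print(r.get_obs(),r.grip_point_offset)
E
```

```text
a_scene [1.27  0.979 1.07 ] [-0.48 -0.64 -0.6 ]
a_side [ 0.072 -0.845  0.755] [ 0.38  0.74 -0.55]
a_wrist [0.197 0.65  0.375] [ 0.28 -0.13 -0.95]
{'clock': 0.15, 'joints': array([-1.26711982,  0.47761098,  0.02233217,  1.55620432, -0.01151168,
        1.10930071, -0.08311693]), 'qvel': array([-0.00084556, -0.00317588,  0.00205642, -0.00358759, -0.0001211 ,
       -0.00034526,  0.00021606]), 'tau': array([ 2.66046605e-03, -5.96921146e+01,  1.60999216e+00, -2.81491596e+01,
        1.26249596e-02,  6.60404650e-03, -1.07227219e-06]), 'tcp_pos': array([0.26996235, 0.61813638, 0.20685675]), 'orientation': array([-6.42201198e-01, -3.07504165e+00,  2.16817759e-03]), 'contact_force': array([ 0.51307389, -0.47620793, -0.34291863]), 'moment': array([0.03981539, 0.03169208, 0.05835419]), 'gripper_force': 0.0, 'grip_width': 0.08530072253047669} 0.0187
```

View pics/m1.png

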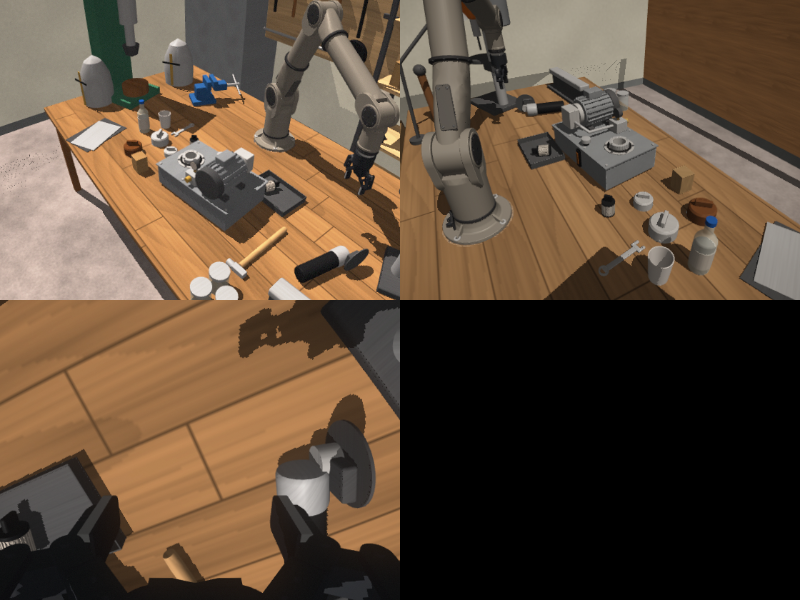

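View pics/s2.png

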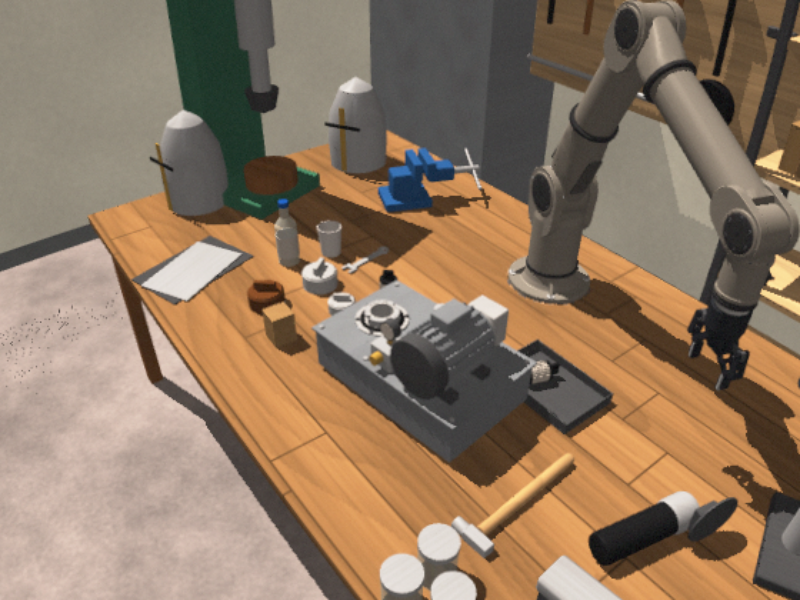

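The side picture (m1 panel) shows three cover-like things: silver (663,225), smaller silver (643,200) and brown (702,210). The larger silver one should be the cover. The new element stands at (608,205) and the bowl is at (621,145). I'll confirm this in a crop.

```bash
python3 - <<'E'
from h import *
b=cv2.imread("pics/a_side.png");cv2.imwrite("pics/c3.png",cv2.resize(b[170:380,200:480],(800,600),interpolation=cv2.INTER_CUBIC))
E
```

```text
(no output)
```

View pics/c3.png

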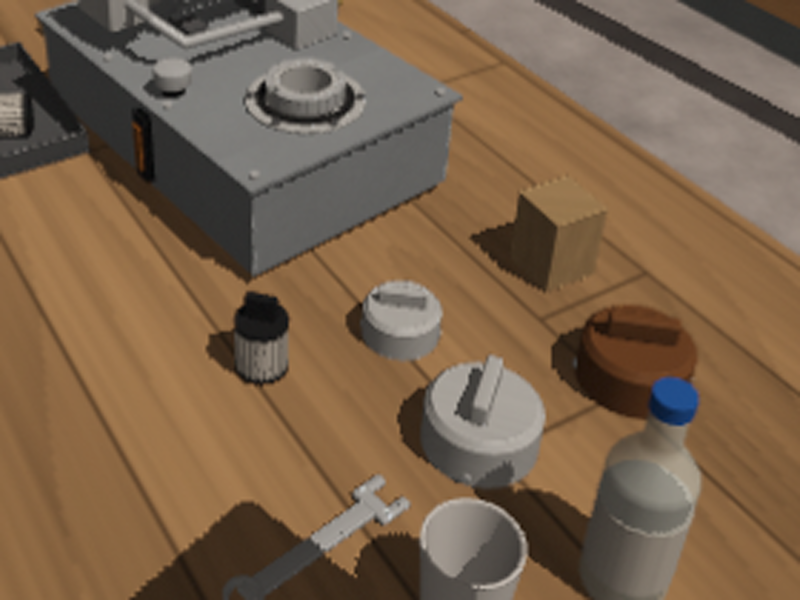

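```bash
python3 - <<'E'
from h import *
f=lambda x,y:(200+x/2.857,170+y/2.857); s=lambda x,y:(x*.7,y*.7)
for n,a,b in(("bar",f(490,378),s(319,267)),("tab",f(262,298),s(387,273)),("rim",f(303,80),s(382,313)),("carton top",f(560,202),s(280,313))):
    print(n,tri(("a_side",a),("a_scene",b)))
for n,x,y,z in(("bottlecap",673,390,.2),("beaker",473,530,.09),("small",402,300,.04),("tank -x-y",253,195,.125),("tank +x-y",460,98,.125),("tank-x+y",42,14,.125),("wrench",385,495,.01)): print(n,atz("a_side",f(x,y),z).round(3))
E
```

```text
bar (array([ 0.5461, -0.358 ,  0.0623]), [3.4, 3.4])
tab (array([ 0.424 , -0.201 ,  0.0787]), [0.4, 0.4])
rim (array([0.5842, 0.0015, 0.144 ]), [0.4, 0.4])
carton top (array([ 0.7393, -0.2202,  0.0773]), [2.4, 2.4])
bottlecap [ 0.551 -0.522  0.2  ]
beaker [ 0.432 -0.485  0.09 ]
small [ 0.555 -0.229  0.04 ]
tank -x-y [ 0.459 -0.121  0.125]
tank +x-y [ 0.722 -0.081  0.125]
tank-x+y [0.409 0.305 0.125]
wrench [ 0.434 -0.382  0.01 ]
```

The enlarged crop shows the larger silver cover at (483,420), with the brown one at (640,355) and the smaller silver one at (402,318) both ruled out. The heights fit the text roughly: bar 62 mm, tab 79 mm, rim 144 mm. Next I'll refine with the wrist camera.

```bash
python3 -m crank '[[0,-0.1,0.1,0,1],[0,-0.1,0.1,0,1],[0,-0.1,0.1,0,1],[0,-0.1,0.1,0,1],[0,-0.1,0.1,0,1],[0,-0.1,0.1,0,1],[0,-0.1,0.1,0,1],[0,-0.1,0.1,0,1]]' | tail -c 700
python3 -m crank '[[0.1,-0.16,0,0,1],[0.1,-0.16,0,0,1],[0.1,-0.16,0,0,1],[0.1,-0.16,0,0,1],[0.1,-0.16,0,0,1],[0.1,-0.16,0,0,1],[0.1,-0.16,0,0,1],[0.1,-0.16,0,0,1]]' | tail -c 700
python3 -m crank '[[0.08,-0.17,0,0,1],[0.08,-0.17,0,0,1],[0.08,-0.17,0,0,1],[0.08,-0.17,0,0,1],[0.08,-0.17,0,0,1],[0.08,-0.17,0,0,1],[0,0,0,0,1],[0,0,0,0,1]]' | tail -c 700
python3 -c 'from h import *;grab("wrist","w1");print(cam("w1")["fx"])'
python3 -m crank '[[0,-0.17,0,0,1],[0,-0.17,0,0,1],[0,-0.17,0,0,1],[0,-0.17,0,0,1],[0,-0.17,0,0,1],[0,0,0,0,1],[0,0,0,0,1]]' | tail -c 700
python3 - <<'E'
from h import *
grab("wrist","w2")
cv2.imwrite("pics/w12.png",np.hstack([cv2.resize(cv2.imread(f"pics/{n}.png"),(400,300)) for n in("w1","w2")]))
P=[[.546,-.358,.073],[.424,-.201,.088],[.584,.0015,.151]]
for n in("w1","w2"):print(proj(n,P))
E
```

```text
clock: 0.82
tcp_pos: [0.27, 0.4573, 0.3683]
orientation: [-0.642, -3.075, 0.001]
contact_force: [-0.4, 0.0, 1.0]
grip_width: 0.0855
gripper_force: 0.0
clock: 1.48
tcp_pos: [0.4306, 0.2006, 0.3676]
orientation: [-0.642, -3.075, -0.0]
contact_force: [0.1, 0.7, -0.1]
grip_width: 0.0852
gripper_force: 0.0
clock: 2.15
tcp_pos: [0.5264, -0.0041, 0.3674]
orientation: [-0.65, -3.073, 0.001]
contact_force: [-0.1, 0.0, -1.2]
grip_width: 0.0855
gripper_force: 0.0
370.62726918473174
clock: 2.78
tcp_pos: [0.5258, -0.1719, 0.3675]
orientation: [-0.645, -3.074, -0.0]
contact_force: [0.3, 0.7, 0.3]
grip_width: 0.085
gripper_force: 0.0
[[ 52.  266.1]
 [ 92.9 143.7]
 [299.9 210. ]]
[[152.6 221.7]
 [215.3  84.5]
 [446.6 149.8]]
```

View pics/w12.png

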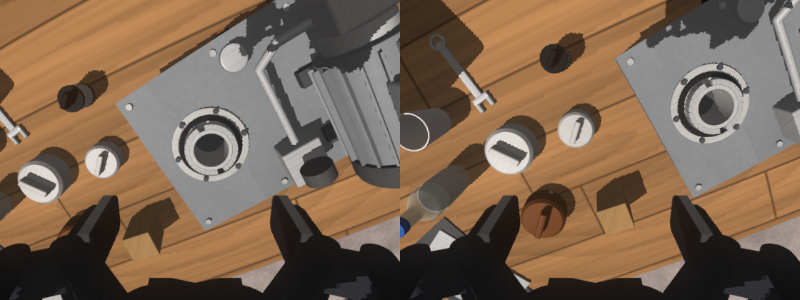

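```bash
python3 - <<'E'
from h import *
def t(n,cx,cy,s):
    im=cv2.imread(f"pics/{n}.png");im=cv2.copyMakeBorder(im,100,100,100,100,cv2.BORDER_CONSTANT)
    return cv2.resize(im[cy+100-s:cy+100+s,cx+100-s:cx+100+s],(266,266),interpolation=cv2.INTER_CUBIC)
m=np.vstack([np.hstack([t("w1",105,138,35),t("w1",56,250,45),t("w1",295,203,60)]),np.hstack([t("w2",217,80,35),t("w2",152,212,45),t("w2",440,145,60)])])
cv2.imwrite("pics/m5.png",m)
E
```

```text
(no output)
```

View pics/m5.png

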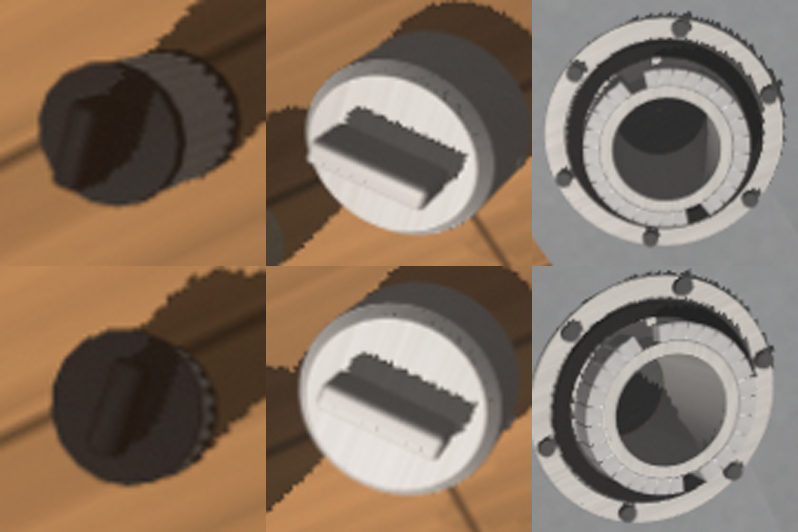

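Every target is visible in both wrist views (m5 tiles). In w1 the gaps are at (633,80) and (697,213), the bar top is near (371,175) and the tab top near (72,145). I'll triangulate these and overlay the models to check.

```bash
cat > ov.py <<'E'
from h import *
T={"w1":[(105,138,35),(56,250,45),(295,203,60)],"w2":[(217,80,35),(152,212,45),(440,145,60)]}
row={"w1":0,"w2":1}
def nat(n,x,y):
    i=int(x//266);cx,cy,s=T[n][i];k=2*s/266
    return (n,(cx-s+(x-266*i)*k,cy-s+(y-266*row[n])*k))
E
python3 - <<'E'
from ov import *
def P(a,b): return tri(nat("w1",*a),nat("w2",*b))
bar=P((371,175),(382,421)); be=[P((315,151),(323,393)),P((426,198),(440,448))]
tab=P((72,145),(112,407)); te=[P((82,102),(124,360)),P((62,188),(100,455))]
rim=P((666,146),(671,410)); g=[P((633,80),(646,342)),P((697,213),(694,482))]
print("bar",bar,be,"tab",tab,te,"rim",rim,g,sep="\n")
ang=lambda e:np.arctan2(*(e[1][0]-e[0][0])[[1,0]])
yb,yt,yg=ang(be),ang(te),ang(g);print("yaws deg",np.degrees([yb,yt,yg]))
c=lambda X,R,z:[(X[0]+R*np.cos(t),X[1]+R*np.sin(t),z) for t in np.linspace(0,2*np.pi,49)]
def box(X,y,L,W,z):
    u=np.array([np.cos(y),np.sin(y)]);v=np.array([-u[1],u[0]])
    return [tuple(X[:2]+a*L/2*u+b*W/2*v)+(z,) for a,b in((1,1),(1,-1),(-1,-1),(-1,1),(1,1))]
sets=[[box(tab[0],yt,.03,.01,.088),c(tab[0],.0245,.062),c(tab[0],.0245,0)],[box(bar[0],yb,.06,.014,.073),c(bar[0],.049,0.0)],[c(rim[0],.027,.151),c(rim[0],.041,.151),c(rim[0],.05,.133)]]
m=[]
for n in T:
    im=cv2.imread(f"pics/{n}.png");l=[]
    for i,(cx,cy,s) in enumerate(T[n]):
        big=cv2.copyMakeBorder(im,100,100,100,100,cv2.BORDER_CONSTANT)[cy+100-s:cy+100+s,cx+100-s:cx+100+s]
        t=cv2.resize(big,(266,266),interpolation=cv2.INTER_CUBIC)
        if i==0:t=cv2.convertScaleAbs(t,alpha=2.2,beta=-40)
        for q,S in enumerate(sets[i]):
            pts=((proj(n,S)-[cx-s,cy-s])*266/(2*s)).astype(np.int32)
            cv2.polylines(t,[pts],False,((0,0,255),(0,255,0),(255,0,0))[q],1)
        l.append(t)
    m.append(np.hstack(l))
cv2.imwrite("pics/m6.png",np.vstack(m))
E
```

```text
bar
(array([ 0.5404, -0.3653,  0.071 ]), [0.3, 0.3])
[(array([ 0.518 , -0.3828,  0.0722]), [0.7, 0.7]), (array([ 0.5623, -0.3475,  0.0704]), [0.2, 0.2])]
tab
(array([ 0.4196, -0.2039,  0.088 ]), [0.3, 0.3])
[(array([ 0.4088, -0.1948,  0.0854]), [0.1, 0.1]), (array([ 0.4305, -0.2131,  0.0904]), [0.6, 0.6])]
rim
(array([ 0.5817, -0.0025,  0.1511]), [0.8, 0.8])
[(array([ 0.5456, -0.0041,  0.1501]), [1.8, 1.8]), (array([ 0.6205, -0.002 ,  0.1518]), [0.5, 0.5])]
yaws deg [ 38.54922927 -40.14153708   1.60600299]
```

View pics/m6.png

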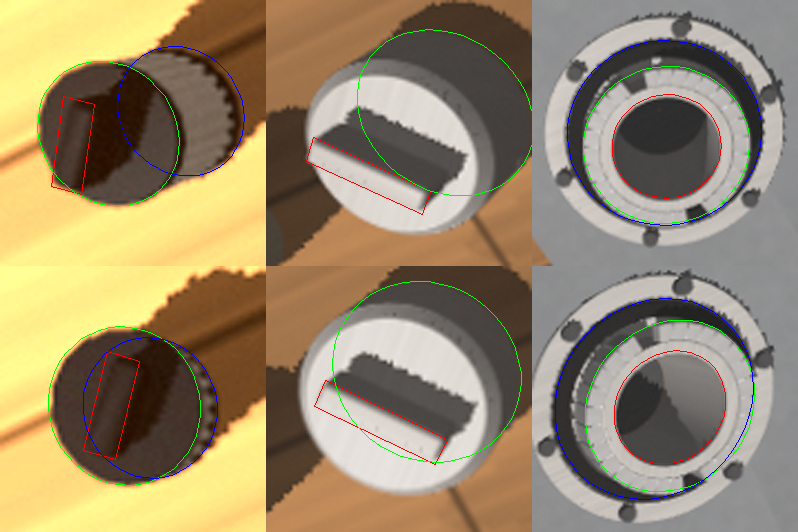

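The overlays fit, and the heights agree with the text: tab 88.0 mm, bar 71 mm, rim 151.1 mm. The gap line lies at about 1.6° in world axes. Next I'll go to the tab.

```bash
python3 -m crank '[[-0.1325,-0.04,-0.12,-0.091,0.3],[-0.1325,-0.04,-0.12,-0.091,0.3],[-0.1325,-0.04,-0.12,-0.091,0.3],[-0.1325,-0.04,-0.12,-0.091,0.3],[0,0,-0.15,0,0.3],[0,0,-0.15,0,0.3],[0,0,-0.15,0,0.3],[0,0,-0.1,0,0.3]]'
python3 -m crank '[[0,0,-0.1,0,0.3],[0,0,-0.1,0,0.3],[0,0,-0.05,0,0.3],[0,0,0,0,0.3]]'
python3 - <<'E'
from h import *
o=r.get_obs();a=o["orientation"];y=2*np.degrees(np.arctan2(a[1],a[0]))-90
print((np.array([.4196,-.2039,.066])-o["tcp_pos"])/.2,"tooly",y%180,o["joints"].round(2))
E
```

```text
clock: 3.5
tcp_pos: [0.4198, -0.2001, 0.1593]
orientation: [-1.066, -2.953, -0.002]
contact_force: [0.0, 0.3, 0.0]
grip_width: 0.0557
gripper_force: 0.0
clock: 3.83
tcp_pos: [0.4193, -0.2009, 0.1098]
orientation: [-1.068, -2.95, -0.0]
contact_force: [-1.0, -0.8, 0.5]
grip_width: 0.0555
gripper_force: 0.0
[ 0.00136612 -0.01478331 -0.21893203] tooly 50.211774977339815 [-0.25  0.32  0.67  2.17 -0.29  0.75  1.49]
```

```bash
python3 -m crank '[[0,-0.015,-0.08,-0.007,0.3],[0,0,-0.08,0,0.3],[0,0,-0.06,0,0.3],[0,0,0,0,0.3],[0,0,0,0,-1],[0,0,0,0,-1],[0,0,0,0,-1],[0,0,0,0,-1]]' 40
python3 -m crank '[[0,0,0,0,-1],[0,0,0,0,-1],[0,0,0.05,0,-1],[0,0,0.1,0,-1],[0,0,0.15,0,-1],[0,0,0.15,0,-1],[0,0,0.15,0,-1],[0,0,0.15,0,-1]]' 
python3 -m crank '[[0,0,0.15,0,-1],[0,0,0.1,0,-1],[0,0,0,0,-1]]'
```

```text
clock: 4.5
tcp_pos: [0.4209, -0.2064, 0.0685]
orientation: [1.081, 2.948, 0.001]
contact_force: [-0.1, -0.1, 0.1]
grip_width: 0.0071
gripper_force: 0.0
clock: 5.17
tcp_pos: [0.4195, -0.2069, 0.2196]
orientation: [-1.084, -2.949, 0.001]
contact_force: [0.7, 0.1, 0.0]
grip_width: -0.0
gripper_force: 0.0
clock: 5.42
tcp_pos: [0.4222, -0.2078, 0.2722]
orientation: [1.081, 2.942, 0.003]
contact_force: [0.4, -0.9, -0.4]
grip_width: -0.0
gripper_force: 0.0
```

The fingers closed to zero, so the grasp missed. I'll look.

```bash
python3 - <<'E'
from h import *
w=grab("wrist","w3");b=grab("side","b_side")
c=lambda im,x,y,s:cv2.resize(im[max(0,y-s):y+s,max(0,x-s):x+s],(400,400),interpolation=cv2.INTER_CUBIC)
p=proj("w3",[[.4196,-.2039,.05]])[0];print(p)
cv2.imwrite("pics/m7.png",np.hstack([cv2.resize(w,(533,400)),cv2.resize(b[210:310,256:322],(264,400),interpolation=cv2.INTER_CUBIC)]))
E
```

```text
[274.1 157.7]
```

View pics/m7.png

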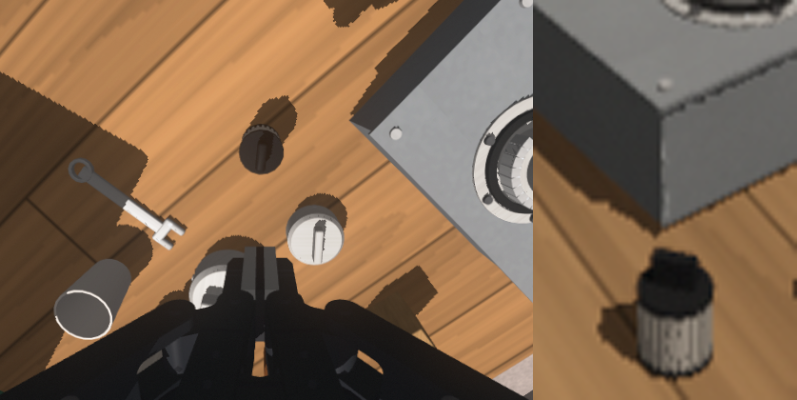

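```bash
python3 - <<'E'
from h import *
o=r.get_obs();t=o["tcp_pos"];print(t,o["orientation"])
print(proj("w3",[t+[0,0,z] for z in(.03,0,-.05,-.1,-.19,-.27)]))
print(proj("w3",[[.4196,-.2039,.088]]))
print("tip px world at tcp z",atz("w3",(273,260),t[2]))
for n in("w1","w2","w3"):
  c=cam(n);print((-c["R"].T@c["t"]).round(4),c["R"].round(3).tolist())
E
```

```text
[ 0.42033468 -0.20655921  0.26845203] [1.08150248e+00 2.94765204e+00 1.81297357e-03]
[[274.5 274.6]
 [274.  245.5]
 [273.5 212.5]
 [273.1 190.6]
 [272.7 165.5]
 [272.5 151.3]]
[[274.4 165.3]]
tip px world at tcp z [ 0.42620232 -0.21223268  0.26845203]
[0.4533 0.0278 0.5355] [[0.406, 0.914, -0.002], [0.87, -0.385, 0.308], [0.281, -0.127, -0.951]]
[ 0.4526 -0.1404  0.5356] [[0.403, 0.915, -0.001], [0.871, -0.383, 0.308], [0.282, -0.125, -0.951]]
[ 0.3599 -0.1568  0.4399] [[0.648, 0.762, 0.003], [0.722, -0.616, 0.315], [0.242, -0.202, -0.949]]
```

```bash
python3 - <<'E'
from h import *
grab("scene","b_scene")
t=r.get_obs()["tcp_pos"];y=np.radians(50);tx=np.array([np.cos(y+np.pi/2),np.sin(y+np.pi/2),0])
L=[]
for n in("b_side","b_scene","w3"):
    im=cv2.imread(f"pics/{n}.png");p=proj(n,[t])[0].astype(int);s=40
    ox,oy=p[0]-s,p[1]-s
    c=cv2.resize(im[oy:oy+2*s,ox:ox+2*s],(266,266),interpolation=cv2.INTER_CUBIC)
    c=cv2.convertScaleAbs(c,alpha=1.8,beta=20)
    for k,z in enumerate((0,.01,.02,.03,.04)):
        q=((proj(n,[t+[0,0,z]])[0]-[ox,oy])*266/(2*s)).astype(int);cv2.circle(c,tuple(int(v) for v in q),2,(0,0,255) if k==0 else (0,255,0),-1)
    if n=="w3":
        for z in(0,.01,.02,.03):
            q=((proj(n,[t+[0,0,z]+.011*tx])[0]-[ox,oy])*266/(2*s)).astype(int);cv2.circle(c,tuple(int(v) for v in q),2,(255,255,0),-1)
    L.append(c)
cv2.imwrite("pics/m8.png",np.hstack(L))
E
```

```text
(no output)
```

View pics/m8.png

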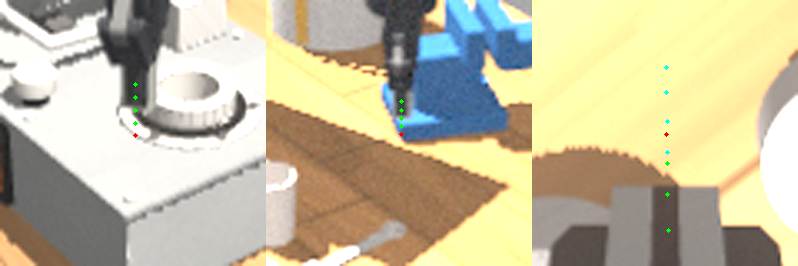

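```bash
python3 - <<'E'
from h import *
t=r.get_obs()["tcp_pos"];k=80/266
o={n:proj(n,[t])[0].astype(int)-40 for n in("b_side","b_scene","w3")}
f=lambda n,x,y:(n,tuple(o[n]+np.array([x%266,y])*k))
print(t,tri(f("b_side",139,112),f("b_scene",401,120)))
y=np.radians(50)
X=tri(f("b_side",139,112),f("b_scene",401,120))[0]-t-[.004,.004,-.008]
print("tool x,y,z offs",X@[-np.sin(y),np.cos(y),0],X@[np.cos(y),np.sin(y),0],X[2])
E
python3 -m crank '[[0,0,-0.2,0,0.3],[0,0,-0.2,0,0.3],[0,0,-0.2,0,0.3],[0,0,-0.2,0,0.3],[0,0,-0.1,0,0.3],[0,0,-0.1,0,0.3],[0,0,0,0,0.3]]'
python3 -m crank '[[0,0,-0.03,0,0.3],[0,0,-0.03,0,0.3],[0,0,0,0,0.3]]'
```

```text
[ 0.41971701 -0.20628236  0.26744606] (array([ 0.4213, -0.2064,  0.2857]), [0.6, 0.6])
tool x,y,z offs -0.0007952290918726933 -0.004707920007354963 0.02625394002196218
clock: 6.15
tcp_pos: [0.416, -0.2054, 0.0634]
orientation: [-1.08, -2.94, 0.003]
contact_force: [-0.0, -0.0, 0.4]
grip_width: 0.0554
gripper_force: 0.0
clock: 6.4
tcp_pos: [0.4202, -0.2064, 0.0555]
orientation: [-1.082, -2.949, -0.0]
contact_force: [1.1, 0.9, -1.0]
grip_width: 0.0555
gripper_force: 0.0
```

```bash
python3 -m crank '[[0,0,-0.02,0,0.3],[0,0,-0.02,0,0.3],[0,0,0,0,0.3]]'
python3 -m crank '[[0,0,0,0,-1],[0,0,0,0,-1],[0,0,0,0,-1],[0,0,0,0,-1],[0,0,0,0,-1],[0,0,0,0,-1]]' 40
```

```text
clock: 6.65
tcp_pos: [0.4203, -0.2063, 0.0475]
orientation: [1.082, 2.949, 0.0]
contact_force: [-0.6, 0.5, 0.2]
grip_width: 0.0559
gripper_force: 0.0
clock: 7.15
tcp_pos: [0.4203, -0.2064, 0.0477]
orientation: [1.082, 2.949, 0.0]
contact_force: [-0.2, 0.8, 1.8]
grip_width: 0.0091
gripper_force: 43.4
```

Held: width 9.1 mm, 43 N. The real tips sit about 20 mm behind the reported TCP. Lift and carry.

```bash
python3 -m crank '[[0,0,0.04,0,-1],[0,0,0.08,0,-1],[0,0,0.15,0,-1],[0,0,0.15,0,-1],[0,0,0.15,0,-1],[0,0,0.15,0,-1],[0,0,0.13,0,-1],[0,0,0,0,-1]]'
python3 -m crank '[[0.05,0.06,0,0,-1],[0.1,0.13,0,0,-1],[0.13,0.16,0,0,-1],[0.13,0.16,0,0,-1],[0.13,0.16,0,0,-1],[0.13,0.16,0,0,-1],[0.1,0.13,0,0,-1],[0.0425,0.05,0,0,-1]]'
python3 -m crank '[[0,0,0,0,-1],[0,0,0,0,-1]]'
python3 - <<'E'
from h import *
print(r.get_obs()["tcp_pos"])
im=grab("wrist","w4")
def t(im,x,y,s,w=400): return cv2.resize(im[y-s:y+s,x-s:x+s],(w,w),interpolation=cv2.INTER_CUBIC)
p=proj("w4",[[.5817,-.0025,.151]])[0];print(p)
E
```

```text
clock: 7.82
tcp_pos: [0.4226, -0.208, 0.2224]
orientation: [1.081, 2.941, 0.003]
contact_force: [0.9, -0.3, -1.4]
grip_width: 0.0086
gripper_force: 43.2
clock: 8.48
tcp_pos: [0.5847, 0.0014, 0.2167]
orientation: [-1.072, -2.952, -0.001]
contact_force: [0.4, 0.9, -0.6]
grip_width: 0.0091
gripper_force: 43.1
clock: 8.65
tcp_pos: [0.582, -0.0047, 0.217]
orientation: [-1.081, -2.949, 0.003]
contact_force: [-0.3, -1.3, -1.1]
grip_width: 0.0084
gripper_force: 43.1
[ 0.58203055 -0.00474419  0.21695253]
[276.8 207.8]
```

```bash
python3 -m crank '[[0.003,0.003,-0.04,0,-1],[0,0,-0.04,0,-1],[0,0,-0.03,0,-1],[0,0,0,0,-1]]'
python3 -m crank '[[0,0,-0.03,0,-1],[0,0,0,0,-1]]'
python3 -m crank '[[0,0,-0.03,0,-1],[0,0,0,0,-1]]'
```

```text
clock: 9.03
tcp_pos: [0.5817, -0.0045, 0.1939]
orientation: [-1.083, -2.946, 0.002]
contact_force: [-0.7, -0.1, -0.9]
grip_width: 0.0087
gripper_force: 43.1
clock: 9.2
tcp_pos: [0.5826, -0.004, 0.1886]
orientation: [-1.082, -2.948, 0.001]
contact_force: [-0.4, 0.6, -1.2]
grip_width: 0.0092
gripper_force: 43.1
clock: 9.37
tcp_pos: [0.5828, -0.0037, 0.1827]
orientation: [-1.081, -2.949, 0.001]
contact_force: [-1.1, 0.3, -1.4]
grip_width: 0.009
gripper_force: 43.1
```

It has entered 16 mm below the rim with no contact force. I'll continue lowering.

```bash
python3 -m crank '[[0,0,-0.06,0,-1],[0,0,-0.06,0,-1],[0,0,-0.06,0,-1],[0,0,-0.03,0,-1],[0,0,0,0,-1]]'
python3 -m crank '[[0,0,-0.02,0,-1],[0,0,-0.01,0,-1],[0,0,0,0,-1]]'
python3 -m crank '[[0,0,-0.015,0,-1],[0,0,0,0,-1]]'
```

```text
clock: 9.78
tcp_pos: [0.5822, -0.0038, 0.1395]
orientation: [-1.081, -2.947, 0.003]
contact_force: [0.8, -0.1, -1.5]
grip_width: 0.0086
gripper_force: 43.1
clock: 10.03
tcp_pos: [0.5831, -0.0038, 0.1354]
orientation: [-1.082, -2.949, 0.0]
contact_force: [-0.4, -0.3, -1.5]
grip_width: 0.0091
gripper_force: 43.2
clock: 10.2
tcp_pos: [0.5832, -0.0037, 0.1325]
orientation: [-1.082, -2.949, -0.0]
contact_force: [1.0, 0.2, -1.1]
grip_width: 0.0089
gripper_force: 43.2
```

```bash
python3 -m crank '[[0,0,-0.015,0,-1],[0,0,0,0,-1]]' | grep -E 'tcp|contact'
python3 -m crank '[[0,0,-0.01,0,-1],[0,0,0,0,-1]]'| grep -E 'tcp|contact'
python3 -m crank '[[0,0,-0.005,0,-1],[0,0,0,0,-1]]'| grep -E 'tcp|contact'
```

```text
tcp_pos: [0.583, -0.0037, 0.1293]
contact_force: [-0.7, 0.1, -1.1]
tcp_pos: [0.5831, -0.0037, 0.1273]
contact_force: [-0.8, 1.2, -1.6]
tcp_pos: [0.5835, -0.0037, 0.1268]
contact_force: [-0.8, -1.1, 1.0]
```

```bash
python3 -m crank '[[0,0,-0.008,0,-1],[0,0,0,0,-1]]'| grep -E 'tcp|contact'
python3 -m crank '[[0,0,0,0,-0.62],[0,0,0,0,-0.62],[0,0,0,0,-0.62]]'
python3 -m crank '[[0,0,0.03,0,-0.62],[0,0,0.05,0,-0.62],[0,0,0.1,0,-0.62],[0,0,0.15,0,-0.62],[0,0,0.15,0,-0.62],[0,0,0.1,0,0.1],[0,0,0.1,0,0.1],[0,0,0,0,0.1]]'
python3 -c 'from h import *;grab("wrist","w5");grab("scene","c_scene")'
```

```text
tcp_pos: [0.5839, -0.0037, 0.1267]
contact_force: [-4.9, 1.7, 13.4]
clock: 11.12
tcp_pos: [0.5833, -0.0038, 0.1249]
orientation: [1.082, 2.949, -0.0]
contact_force: [-1.6, 0.4, 0.3]
grip_width: 0.0163
gripper_force: 0.0
clock: 11.78
tcp_pos: [0.5858, -0.0044, 0.2662]
orientation: [1.081, 2.943, 0.006]
contact_force: [1.2, -0.4, 0.7]
grip_width: 0.0469
gripper_force: 0.0
```

The element bottomed at TCP z 0.1267, exactly as predicted, and is released. Next the cover.

```bash
python3 -m crank '[[-0.0134,-0.113,0,-0.1406,0.1],[-0.0134,-0.113,0,-0.1406,0.1],[-0.0134,-0.113,0,-0.1406,0.1],[-0.0134,-0.113,0,-0.1406,0.1],[-0.0134,-0.113,0,-0.1406,0.1],[-0.0134,-0.113,0,-0.1406,0.1],[-0.0134,-0.113,0,-0.1406,0.1],[-0.0134,-0.113,0,-0.1406,0.1]]' | grep -E 'tcp|ori'
python3 -m crank '[[-0.0134,-0.113,0,-0.1406,0.1],[-0.0134,-0.113,0,-0.1406,0.1],[-0.0134,-0.113,0,-0.1406,0.1],[-0.0134,-0.113,0,-0.1406,0.1],[-0.0134,-0.113,0,-0.1406,0.1],[-0.0134,-0.113,0,-0.1406,0.1],[-0.0134,-0.113,0,-0.1406,0.1],[-0.0134,-0.113,0,-0.1406,0.1]]' | grep -E 'tcp|ori'
python3 -m crank '[[0,0,-0.15,0,0.1],[0,0,-0.15,0,0.1],[0,0,-0.15,0,0.1],[0,0,-0.1,0,0.1],[0,0,-0.1,0,0.1],[0,0,-0.05,0,0.1],[0,0,0,0,0.1],[0,0,0,0,0.1]]'
python3 - <<'E'
from h import *
for _ in range(2):
 o=r.get_obs();a=o["orientation"];y=2*np.degrees(np.arctan2(a[1],a[0]))-90
 print(((np.array([.5404,-.3653,.034])-o["tcp_pos"])/.2).round(4),"tooly",y%180,"want 128.5",o["joints"].round(2))
E
```

```text
tcp_pos: [0.5609, -0.1854, 0.26]
orientation: [-2.244, -2.197, 0.002]
tcp_pos: [0.5397, -0.366, 0.2598]
orientation: [-2.968, -1.026, 0.002]
clock: 13.88
tcp_pos: [0.54, -0.3654, 0.1208]
orientation: [-2.966, -1.035, 0.002]
contact_force: [0.5, 0.0, 0.8]
grip_width: 0.047
gripper_force: 0.0
[ 0.0018  0.0006 -0.4341] tooly 128.46076164504223 want 128.5 [-0.13  0.74  0.97  1.73 -0.69  1.05  0.18]
[ 0.0018  0.0006 -0.4341] tooly 128.46076164504223 want 128.5 [-0.13  0.74  0.97  1.73 -0.69  1.05  0.18]
```

```bash
python3 -m crank '[[0,0,-0.1,0,0.1],[0,0,-0.1,0,0.1],[0,0,-0.1,0,0.1],[0,0,-0.06,0,0.1],[0,0,-0.03,0,0.1],[0,0,0,0,0.1]]'| grep -E 'tcp|contact'
python3 -m crank '[[0,0,-0.02,0,0.1],[0,0,-0.015,0,0.1],[0,0,0,0,0.1]]'| grep -E 'tcp|contact'
python3 -m crank '[[0,0,0,0,-1],[0,0,0,0,-1],[0,0,0,0,-1],[0,0,0,0,-1],[0,0,0,0,-1],[0,0,0,0,-1]]' 80
```

```text
tcp_pos: [0.5403, -0.3653, 0.0428]
contact_force: [-0.4, 0.4, -0.1]
tcp_pos: [0.5407, -0.3656, 0.0364]
contact_force: [-0.1, 0.4, 0.3]
clock: 15.13
tcp_pos: [0.5407, -0.3657, 0.0367]
orientation: [2.965, 1.035, 0.001]
contact_force: [-1.1, 1.3, 4.6]
grip_width: 0.0117
gripper_force: 80.6
```

```bash
python3 -m crank '[[0,0,0.04,0,-1],[0,0,0.08,0,-1],[0,0,0.15,0,-1],[0,0,0.18,0,-1],[0,0,0.18,0,-1],[0,0,0.18,0,-1],[0,0,0.15,0,-1],[0,0,0.06,0,-1]]' | grep -vE 'ori'
python3 -m crank '[[0,0.06,0,0,-1],[0.013,0.1,0,-0.045,-1],[0.014,0.13,0,-0.05,-1],[0.015,0.13,0,-0.05,-1],[0.015,0.13,0,-0.05,-1],[0.015,0.13,0,-0.05,-1],[0.015,0.13,0,-0.05,-1],[0.015,0.13,0,-0.05,-1]]' | grep -vE 'clock'
python3 -m crank '[[0.015,0.13,0,-0.05,-1],[0.015,0.13,0,-0.05,-1],[0.015,0.13,0,-0.05,-1],[0.015,0.13,0,-0.05,-1],[0.015,0.13,0,-0.05,-1],[0.015,0.13,0,-0.05,-1],[0.013,0.096,0,-0.033,-1],[0,0,0,0,-1]]' | grep -vE 'clock'
python3 -m crank '[[0,0,0,0,-1],[0,0,0,0,-1],[0,0,0,0,-1]]' | grep -vE 'clock'
python3 - <<'E'
from h import *
o=r.get_obs();a=o["orientation"];y=2*np.degrees(np.arctan2(a[1],a[0]))-90
print(o["tcp_pos"],"bar yaw",(y+90)%180,o["joints"].round(2),o["moment"])
grab("wrist","w6");grab("side","d_side");grab("scene","d_scene")
E
```

```text
clock: 15.8
tcp_pos: [0.541, -0.3672, 0.2455]
contact_force: [0.5, -1.4, -3.1]
grip_width: 0.0118
gripper_force: 79.6
tcp_pos: [0.56, -0.1757, 0.2393]
orientation: [-3.078, -0.621, 0.002]
contact_force: [0.2, 0.2, -3.3]
grip_width: 0.0117
gripper_force: 79.5
tcp_pos: [0.5817, 0.0038, 0.2384]
orientation: [-3.132, -0.228, 0.004]
contact_force: [0.7, -0.1, -3.9]
grip_width: 0.0119
gripper_force: 79.5
tcp_pos: [0.5808, -0.0035, 0.2399]
orientation: [3.134, 0.215, -0.001]
contact_force: [0.1, 0.5, -4.3]
grip_width: 0.0115
gripper_force: 79.5
[ 0.58076607 -0.00350655  0.2399328 ] bar yaw 7.85981507212459 [-0.99  0.66  1.37  1.8  -0.68  1.26 -0.87] [-0.00667651 -0.05756379 -0.03559927]
```

The cover is held, weighing about 4 N. Joint 3 is near its limit at 1.37, so I'll watch it. Lowering onto the flange.

```bash
cat > j.py <<'E'
from h import *
o=r.get_obs();a=o["orientation"];y=2*np.degrees(np.arctan2(a[1],a[0]))-90
print(o["tcp_pos"].round(4),"bar",round((y+90)%180,2),"j",o["joints"].round(2),"F",o["contact_force"].round(1),"Mz",o["moment"].round(2))
E
python3 -m crank '[[0.0045,0.005,-0.06,0,-1],[0,0,-0.08,0,-1],[0,0,-0.06,0,-1],[0,0,-0.05,0,-1],[0,0,0,0,-1]]' >/dev/null; python3 j.py
python3 -m crank '[[0,0,-0.015,0,-1],[0,0,0,0,-1]]' >/dev/null; python3 j.py
python3 -m crank '[[0,0,-0.01,0,-1],[0,0,0,0,-1]]' >/dev/null; python3 j.py
```

```text
[ 0.5808 -0.0009  0.1874] bar 7.95 j [-0.95  0.71  1.3   1.86 -0.74  1.18 -0.83] F [-0.3  0.2 -2.8] Mz [ 0.05  0.02 -0.02]
[ 0.5824 -0.0014  0.1869] bar 7.95 j [-0.95  0.71  1.3   1.86 -0.74  1.18 -0.83] F [-0.4 -0.2 -3.4] Mz [ 0.01  0.   -0.04]
[ 0.5825 -0.0012  0.1852] bar 7.97 j [-0.95  0.71  1.29  1.86 -0.75  1.18 -0.83] F [ 0.2 -0.3 -2.6] Mz [0.05 0.06 0.01]
```

```bash
python3 -m crank '[[-0.003,-0.006,-0.01,0,-1],[0,0,0,0,-1]]' >/dev/null; python3 j.py
python3 -m crank '[[0,0,-0.01,0,-1],[0,0,0,0,-1]]' >/dev/null; python3 j.py
python3 -m crank '[[0,0,-0.005,0,-1],[0,0,0,0,-1]]' >/dev/null; python3 j.py
```

```text
[ 0.5816 -0.0026  0.183 ] bar 7.96 j [-0.95  0.71  1.29  1.86 -0.75  1.17 -0.83] F [-0.   0.5 -3. ] Mz [ 0.01  0.01 -0.05]
[ 0.5822 -0.0028  0.1818] bar 7.95 j [-0.95  0.71  1.29  1.86 -0.75  1.17 -0.82] F [-1.6 -0.   2.8] Mz [ 0.01  0.29 -0.04]
[ 0.5826 -0.0029  0.1816] bar 7.95 j [-0.95  0.71  1.29  1.86 -0.75  1.17 -0.82] F [-2.9  0.2  8.6] Mz [ 0.17  0.61 -0.05]
```

Lugs on the flange at TCP z 0.1817, as expected. Now I'll turn it lightly clockwise.

```bash
for i in 1; do :; done
python3 -m crank '[[0,0,0,-0.03,-1],[0,0,0,-0.015,-1],[0,0,0,0,-1]]' >/dev/null; python3 j.py
python3 -m crank '[[0,0,0,-0.03,-1],[0,0,0,0,-1]]' >/dev/null; python3 j.py
python3 -m crank '[[0,0,0,-0.025,-1],[0,0,0,0,-1]]' >/dev/null; python3 j.py
python3 -m crank '[[0,0,0,-0.025,-1],[0,0,0,0,-1]]' >/dev/null; python3 j.py
python3 -m crank '[[0,0,0,-0.025,-1],[0,0,0,0,-1]]' >/dev/null; python3 j.py
```

```text
[ 0.583  -0.003   0.1814] bar 5.9 j [-0.95  0.72  1.3   1.86 -0.76  1.17 -0.85] F [-0.9 -0.1  5.6] Mz [ 0.02  0.18 -0.07]
[ 0.5822 -0.0027  0.1803] bar 4.5 j [-0.95  0.72  1.3   1.86 -0.76  1.17 -0.87] F [ 1.7 -0.7 -3.2] Mz [-0.29 -0.26 -0.13]
[ 0.5813 -0.0025  0.1794] bar 3.39 j [-0.95  0.73  1.3   1.86 -0.77  1.18 -0.89] F [ 0.7 -1.6 -4.1] Mz [-0.39 -0.2  -0.01]
[ 0.5812 -0.0022  0.1794] bar 2.27 j [-0.95  0.73  1.31  1.86 -0.77  1.18 -0.9 ] F [ 0.5 -1.2 -3.6] Mz [-0.13 -0.01 -0.03]
[ 0.5814 -0.002   0.1797] bar 1.16 j [-0.95  0.74  1.31  1.86 -0.78  1.18 -0.92] F [-0.  -0.3 -2.6] Mz [-0.01 -0.   -0.05]
```

It dropped into the gaps, free at 1.2°. Lowering.

```bash
python3 -m crank '[[0,0,-0.015,0,-1],[0,0,-0.015,0,-1],[0,0,0,0,-1]]' >/dev/null; python3 j.py
python3 -m crank '[[0,0,-0.01,0,-1],[0,0,0,0,-1]]' >/dev/null; python3 j.py
python3 -m crank '[[0,0,-0.01,0,-1],[0,0,0,0,-1]]' >/dev/null; python3 j.py
```

```text
[ 0.5812 -0.0021  0.1732] bar 1.23 j [-0.95  0.74  1.3   1.87 -0.78  1.17 -0.91] F [ 0.   0.2 -3.3] Mz [-0.02 -0.   -0.03]
[ 0.5815 -0.0023  0.1716] bar 1.22 j [-0.95  0.74  1.3   1.87 -0.79  1.17 -0.91] F [-0.2  0.9 -4. ] Mz [ 0.01  0.02 -0.  ]
[ 0.5817 -0.0024  0.1698] bar 1.22 j [-0.95  0.74  1.3   1.87 -0.79  1.17 -0.91] F [ 0.7  0.3 -4.2] Mz [-0.01  0.05 -0.01]
```

```bash
python3 -m crank '[[0,0,-0.005,0,-1],[0,0,0,0,-1]]' >/dev/null; python3 j.py
python3 -m crank '[[0,0,-0.005,0,-1],[0,0,0,0,-1]]' >/dev/null; python3 j.py
```

```text
[ 0.582  -0.0025  0.1696] bar 1.22 j [-0.95  0.74  1.3   1.87 -0.79  1.17 -0.91] F [-1.5  0.4  1.9] Mz [ 0.12  0.27 -0.  ]
[ 0.5822 -0.0026  0.1687] bar 1.21 j [-0.95  0.75  1.3   1.87 -0.79  1.16 -0.91] F [-1.3  1.1  7. ] Mz [ 0.15  0.46 -0.03]
```

```bash
python3 -m crank '[[0,0,0,-0.05,-1],[0,0,0,-0.06,-1],[0,0,0,-0.06,-1],[0,0,0,0,-1]]' >/dev/null; python3 j.py
python3 -m crank '[[0,0,0,-0.06,-1],[0,0,0,-0.06,-1],[0,0,0,0,-1]]' >/dev/null; python3 j.py
python3 -m crank '[[0,0,-0.001,-0.06,-1],[0,0,-0.001,-0.06,-1],[0,0,0,0,-1]]' >/dev/null; python3 j.py
```

```text
[ 0.5827 -0.0028  0.1687] bar 173.47 j [-0.95  0.77  1.33  1.87 -0.82  1.18 -1.02] F [ 1.1 -0.   5.3] Mz [ 0.03 -0.01 -0.13]
[ 0.5825 -0.0027  0.1687] bar 168.11 j [-0.96  0.79  1.34  1.87 -0.84  1.2  -1.1 ] F [0.4 0.1 6.1] Mz [ 0.05  0.08 -0.14]
[ 0.5826 -0.0028  0.1684] bar 162.72 j [-0.96  0.8   1.36  1.87 -0.85  1.21 -1.18] F [-0.4 -0.9  6.4] Mz [ 0.08  0.07 -0.06]
```

```bash
python3 -m crank '[[0,0,-0.001,-0.06,-1],[0,0,-0.001,-0.06,-1],[0,0,0,0,-1]]' >/dev/null; python3 j.py
python3 -m crank '[[0,0,-0.001,-0.06,-1],[0,0,-0.001,-0.06,-1],[0,0,0,0,-1]]' >/dev/null; python3 j.py
python3 -c 'from bench import r;print(r.get_obs()["joints"])'
```

```text
[ 0.5827 -0.0028  0.1682] bar 157.32 j [-0.96  0.82  1.37  1.88 -0.87  1.22 -1.26] F [0.1 0.8 6.7] Mz [ 0.09  0.07 -0.08]
[ 0.5828 -0.0029  0.168 ] bar 151.92 j [-0.96  0.83  1.38  1.88 -0.88  1.23 -1.34] F [ 0.1 -0.2  8.5] Mz [ 0.11  0.1  -0.11]
[-0.9632233   0.82880355  1.38456256  1.8754047  -0.87706857  1.22894532
 -1.34491368]
```

```bash
python3 -m crank '[[0,0,-0.001,-0.06,-1],[0,0,-0.001,-0.06,-1],[0,0,0,0,-1]]' >/dev/null; python3 j.py
python3 -m crank '[[0,0,-0.001,-0.05,-1],[0,0,-0.001,-0.04,-1],[0,0,0,0,-1]]' >/dev/null; python3 j.py
python3 -m crank '[[0,0,-0.001,-0.03,-1],[0,0,-0.001,-0.015,-1],[0,0,0,0,-1]]' >/dev/null; python3 j.py
```

```text
[ 0.5829 -0.003   0.1677] bar 146.52 j [-0.96  0.84  1.39  1.88 -0.89  1.24 -1.43] F [0.6 0.5 9.8] Mz [ 0.12  0.09 -0.06]
[ 0.583  -0.003   0.1675] bar 142.52 j [-0.97  0.85  1.4   1.88 -0.89  1.24 -1.49] F [0.1 1.1 9.4] Mz [0.11 0.15 0.02]
[ 0.5832 -0.0031  0.1673] bar 140.55 j [-0.97  0.85  1.4   1.88 -0.9   1.24 -1.53] F [-1.6  0.1 10.2] Mz [0.09 0.11 0.09]
```

```bash
python3 -m crank '[[0,0,-0.001,-0.025,-1],[0,0,0,0,-1]]' >/dev/null; python3 j.py
python3 -m crank '[[0,0,-0.001,-0.025,-1],[0,0,0,0,-1]]' >/dev/null; python3 j.py
python3 -m crank '[[0,0,0,-0.025,-1],[0,0,0,0,-1]]' >/dev/null; python3 j.py
```

```text
[ 0.5832 -0.0032  0.1672] bar 139.41 j [-0.97  0.85  1.4   1.88 -0.9   1.25 -1.54] F [-0.5  0.  11.8] Mz [0.09 0.17 0.05]
[ 0.5833 -0.0032  0.167 ] bar 138.29 j [-0.97  0.85  1.41  1.88 -0.9   1.25 -1.56] F [-0.6  0.5 12.1] Mz [0.03 0.13 0.03]
[ 0.5833 -0.0032  0.1671] bar 137.17 j [-0.97  0.85  1.41  1.88 -0.9   1.25 -1.58] F [-0.1 -0.  12.5] Mz [0.04 0.09 0.05]
```

```bash
python3 -m crank '[[0,0,0,-0.02,-1],[0,0,0,0,-1]]' >/dev/null; python3 j.py
python3 -m crank '[[0,0,0,-0.02,-1],[0,0,0,0,-1]]' >/dev/null; python3 j.py
python3 -m crank '[[0,0,0,-0.02,-1],[0,0,0,0,-1]]' >/dev/null; python3 j.py
```

```text
[ 0.5834 -0.0031  0.1671] bar 136.3 j [-0.97  0.86  1.41  1.88 -0.9   1.25 -1.6 ] F [ 0.3 -0.8 10.8] Mz [-0.05  0.09  0.25]
[ 0.5833 -0.0031  0.1671] bar 135.44 j [-0.97  0.86  1.41  1.88 -0.9   1.25 -1.61] F [ 0.4  0.7 11.2] Mz [-0.04  0.09  0.49]
[ 0.5833 -0.0032  0.1671] bar 134.58 j [-0.97  0.86  1.41  1.88 -0.9   1.25 -1.62] F [-0.5  0.7 11.4] Mz [-0.09  0.11  0.92]
```

Mz climbs sharply to 0.9 N m at about 44°, so this is the stop. Releasing and retreating.

```bash
python3 -m crank '[[0,0,0,0,-0.2],[0,0,0,0,-0.2],[0,0,0,0,-0.2]]' | grep -vE clock
python3 -m crank '[[0,0,0.03,0,-0.2],[0,0,0.08,0,-0.2],[0,0,0.12,0,-0.2],[0,0,0.15,0,-0.2],[0,0,0.15,0,-0.2],[0,0,0,0,-0.2]]' | grep -vE ori
python3 -m crank '[[-0.05,-0.1,0.12,0,-0.2],[-0.05,-0.1,0.12,0,-0.2],[-0.05,-0.1,0.1,0,-0.2],[0,-0.1,0,0,-0.2],[0,0,0,0,-0.2],[0,0,0,0,-0.2]]' | grep -vE ori
python3 - <<'E'
from h import *
w=grab("wrist","w7");a=grab("side","e_side")
print(r.get_obs()["joints"].round(2),proj("w7",[[.5817,-.0025,.2036]]))
cv2.imwrite("pics/m9.png",np.hstack([cv2.resize(w,(400,300)),cv2.resize(a[120:345,200:500],(400,300))]))
E
```

```text
tcp_pos: [0.5815, -0.0023, 0.1649]
orientation: [2.897, -1.216, -0.001]
contact_force: [0.2, 0.8, -0.4]
grip_width: 0.0344
gripper_force: 0.0
clock: 24.45
tcp_pos: [0.5841, -0.0043, 0.2773]
contact_force: [0.9, -0.2, 0.1]
grip_width: 0.034
gripper_force: 0.0
clock: 24.95
tcp_pos: [0.5513, -0.0835, 0.3396]
contact_force: [0.5, 0.8, -0.1]
grip_width: 0.0342
gripper_force: 0.0
[-0.95  0.48  1.42  1.72 -0.48  1.37 -1.81] [[182.8 223.6]]
```

View pics/m9.png

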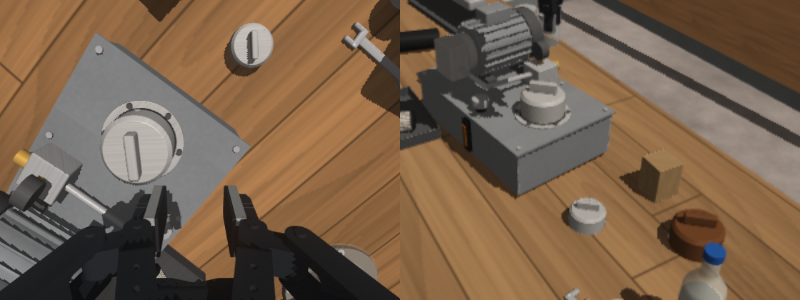

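The pictures show the cover seated squarely on the unit, with its bar from (128,135) to (137,180), and the neighbouring things undisturbed. Last I'll check the bar angle.

```bash
python3 - <<'E'
from h import *
a,b=[atz("w7",(x*1.4,y*1.4),.2036) for x,y in((127,137),(136,181))]
print(a,b,np.degrees(np.arctan2(*(b-a)[[1,0]]))%180, np.linalg.norm(b-a))
E
```

```text
[ 0.60351555 -0.02184074  0.2036    ] [0.55826895 0.01487861 0.2036    ] 140.9393468163679 0.058271474316215814
```

```bash
python3 -c 'from bench import r;print(r.hand_in())'
```

```text
the job is handed in; nothing more can be done
None
```

I lowered the new filter element until it touched the bottom of the bowl, then twisted the cover clockwise about 44° to its stop (peak 0.9 N m) and let go; the job was handed in at about 25 s, but no verdict came back.

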